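# Switch the desk off for the night

### The job

Shut this desk down for the night: with the fingertips, lightly press in (about half way is enough, and it stays down) the printer's square key, then the round key on the speaker, and last the bar key on the power strip, which feeds the other two. Leave the small round keys on the printer and the strip alone, do not lift, tip or shove anything, and take the hand away when done.

Things in the scene. Friction and masses are not known exactly. Their poses are not given: they have to be found in the camera images.
- printer: compact photo printer, a loose white box 170 (x) x 130 (y) x 55 high, 1.4 kg; origin at the centre of its underside, z up, paper slot on its -x side. Two grey keys near the slot edge of its top: the square power key at (-55, +35) mm and the small round feed key at (-55, -35) mm
- speaker: loose round grey fabric speaker with white top, 110 diameter, 48 high, 0.8 kg; origin at the centre of its underside, z up; its only key, a round one 26 across, is at (-22, 0) mm
- dock: power strip, a loose white bar 230 (x) x 62 (y) x 45 high with two sockets on top, 0.9 kg; origin at the centre of its underside, z up; grey bar-shaped main key at (-85, 0) mm (the end nearer the robot), small round reset key at (+90, 0) mm
- printer_key_top (a point): centre of the top face of the printer's square key, 22 x 22, moves with the key; 67 above the table when up (13 proud of the printer), 58 when fully in (3 proud)
- speaker_key_top (a point): centre of the top face of the speaker's round key, 26 across, moves with the key; 60 above the table when up, 51 when fully in (3 proud)
- dock_key_top (a point): centre of the top face of the strip's bar key, 18 along the strip x 38 across it, moves with the key; 57 above the table when up, 48 when fully in (3 proud)
- printer_key (a joint): printer's square power key; value = how far it is pressed in, m: 0 up, 0.009 at its hard stop; 4 mm and more counts as pressed. Moves straight down: 3.2 N starts it, 4.5 N brings it 4 mm in, 5.5 N 7 mm, 6.1 N to the stop; friction keeps it where it is left. Ramming it with over 25 N breaks it.
- speaker_key (a joint): speaker's round key; value = how far it is pressed in, m: 0 up, 0.009 at its hard stop; 4 mm and more counts as pressed. Moves straight down: 3.2 N starts it, 4.5 N brings it 4 mm in, 5.5 N 7 mm, 6.1 N to the stop; friction keeps it where it is left. Ramming it with over 25 N breaks it.
- dock_key (a joint): power strip's bar key; value = how far it is pressed in, m: 0 up, 0.009 at its hard stop; 4 mm and more counts as pressed. Moves straight down: 3.2 N starts it, 4.5 N brings it 4 mm in, 5.5 N 7 mm, 6.1 N to the stop; friction keeps it where it is left. Ramming it with over 25 N breaks it.
- feed_key (a joint): small round key (14 across, 13 proud) on the printer, beside the square one; to be left alone; value = how far it is pressed in, m: 0 up, 0.009 at its hard stop; 4 mm and more counts as pressed. Moves straight down: 3.2 N starts it, 4.5 N brings it 4 mm in, 5.5 N 7 mm, 6.1 N to the stop; friction keeps it where it is left. Ramming it with over 25 N breaks it.
- reset_key (a joint): small round key (14 across, 13 proud) at the far end of the strip; to be left alone; value = how far it is pressed in, m: 0 up, 0.009 at its hard stop; 4 mm and more counts as pressed. Moves straight down: 3.2 N starts it, 4.5 N brings it 4 mm in, 5.5 N 7 mm, 6.1 N to the stop; friction keeps it where it is left. Ramming it with over 25 N breaks it.
- mug: bystander: white mug, 80 across, 92 high, handle at its +y; origin under its centre
- pen_pot: bystander: dark steel pot 72 across, 88 high, pens stick out to about 130; origin under its centre
- tape: bystander: roll of clear tape lying flat, 52 across, 19 high; origin under its centre
- stapler: bystander: black stapler 125 (x) x 32 x 50 high; origin under its centre
- mouse: bystander: white computer mouse about 75 (x) x 64 x 34 high; origin under it

How it is judged (in metres and radians):
On the way, in this order (a step that is already met when the one before it is completed fails the run):
1. the printer's square key is pressed in (value of joint printer_key above 0.004 m), for 0.1 s.
2. the speaker's round key is pressed in (value of joint speaker_key above 0.004 m), for 0.1 s.
3. the strip's bar key is pressed in (value of joint dock_key above 0.004 m), for 0.1 s.
At the end, for the whole second after the job is handed in: the printer's square key, the speaker's round key and the strip's bar key are each pressed in by more than 4 of their 9 mm; the feed and reset keys by less than 2.5 mm; everything loose stands upright (within 0.1 rad) within 30 mm of where it stood, and the three appliances are at rest (value of joint each of printer_key, speaker_key, dock_key above 0.004 m and value of joint each of feed_key, reset_key below 0.0025 m and distance of each of printer, speaker, dock, mug, pen_pot, tape, stapler, mouse from where it was at the start of the episode below 0.03 m and angle between each of printer, speaker, dock, mug, pen_pot, tape, stapler, mouse's own z axis and vertical below 0.1 rad and linear speed of each of printer, speaker, dock below 0.02 m/s); the robot touches nothing.
It fails at once if keys pressed out of order: a key goes in over 2.5 mm before the one named before it is in (4 mm) ((value of joint speaker_key above 0.0025 m and value of joint printer_key below 0.004 m) or (value of joint dock_key above 0.0025 m and value of joint speaker_key below 0.004 m)).
It fails at once if a small round key (feed or reset) is pressed over 2.5 mm (value of joint any of feed_key, reset_key above 0.0025 m).
It fails at once if the fingers press an appliance with more than 25 N, or another part of the arm presses on it with more than 5 N (contact force between the arm and printer above 5 N or contact force between the fingers and printer above 25 N or contact force between the arm and speaker above 5 N or contact force between the fingers and speaker above 25 N or contact force between the arm and dock above 5 N or contact force between the fingers and dock above 25 N).
It fails at once if something loose is lifted over 15 mm or shoved over 30 mm (height (world z) of any of printer, speaker, dock, mug, pen_pot, tape, stapler, mouse above 0.015 m or distance of any of printer, speaker, dock, mug, pen_pot, tape, stapler, mouse from where it was at the start of the episode above 0.03 m).
It fails at once if something loose is tipped over 0.35 rad (angle between any of printer, speaker, dock, mug, pen_pot, tape, stapler, mouse's own z axis and vertical above 0.35 rad).
It also fails if it takes over 51 s, if anything falls off the work surface, if the arm or the gripper's body presses on something with over 40 N, if the wrist force passes 120 N, or if a joint passes its speed limit or range.

### The arm

A 6-joint arm with a two-finger parallel gripper is mounted at the origin on the work surface. World frame = base frame: x ahead of the robot, y to its left, z up, the work surface at z = 0. Lengths are in mm, angles in rad, forces in N, time in s.
With the tool pointing down it reaches from about 150 to 775 mm from the base axis. Payload 6.1 kg.
Tool frame: the origin (TCP) lies at the very end of the fingers, on their centre line; the grasp point (between the pads) lies bot.tcp_to_grasp behind it (bot.tcp_to_grasp is the distance from the TCP to the grasp point, in mm); z points along the fingers, y is the line along which they close (so a half turn about z gives the same grasp; the last joint's range is limited). The gripper opens to 85 mm and grips with 20 to 120 N. Pads are 22 mm wide; open, the fingers measure 114 mm over their backs; the gripper's body (76 mm by 85 mm) begins 54 mm behind the grasp point. The pads swing forward as they close: fully open they stand 13 mm farther back than shut.
Start: joints at [-1.218, 0.126, -0.04, 1.405, 0, 1.571], TCP at [181.394, -492.65, 231.295] pointing down, gripper open.
Joint ranges: [-2.72, 2.72], [-0.95, 1.95], [-1.27, 1.35], [-1.78, 2.02], [-1.46, 1.47], [-3.14, 3.14]. Speed limits (rad/s): [2.39, 2.39, 3.01, 3.14, 3.14, 3.14].

### API

Orientations are given as a rotation vector (axis times angle).
In Python, from bench import bot, cams gives the robot as it stands.
- The arm moves only by the tool carry_out, never from a script. Its argument "series" is a list of rows, each a list of 3 entries, a list of its own where there are three numbers: the shift along the tool's x, y, z in mm, then the turn, a rotation vector about the tool's x, y, z in degrees, then the opening, from -1 (shut) to 1 (fully open). A call has exactly 8 rows; each row is the pose to reach, as a shift and turn from the pose commanded when the call began, along the tool's axes at that moment; what a row does not reach only later rows make up. A row lasts 1/8 s, in which the tool goes at most 62.5 mm and 10.7 degrees, less where a joint would pass 70% of its speed; a pose out of reach is approached as far as the arm can. A call with a gripper value outside its range is refused whole. The fingers move at their own pace and stop on an object; "squeeze" is the grip in N (left out, the last holds). Time passes only in rows, so rows that repeat a pose let the fingers close, or fill a call up. It gives the time, the measured TCP pose, the force, the opening and the grip force at its end, in the units of the state.
- bot.get_state(): the state, without advancing time (a new reading comes with each control period).
- cams.capture(name): name is "side" or "top"; returns the picture (400x640x3 uint8, red, green, blue); there is no depth.
- cams.calibration(name): a dict with "K" (3x3 intrinsics, pixels), "rvec" (rotation vector, rad) and "tvec" (3), from world to camera coordinates, as OpenCV has them. Camera axes: x right, y down, z forward; pixel columns grow to the right and rows downward; lengths in mm; the calibration is good to about 2 mm. A picture is of the moment at which its call begins. calibration takes no time and is no camera call.
- bot.sign_off(): hands the job in; it is judged then, once.
The state is a dict: "time": time; "joint_pos": joint angles; "dq": joint speeds; "joint_torque": joint torques, N m; "tool_pos": TCP position; "eef_rot": TCP orientation; "ft_force": force on the tool from outside, world axes, zero at the start; "wrist_torque": the same for the moment, N m; "width": opening from 0.0 (shut) to 1.0 (fully open); "grip_force": force on a finger pad.
Only numpy, scipy, OpenCV 4.12 (cv2) and the standard library are available. Lean on these libraries where they do the work, as an engineer would, in place of code of your own. Each camera call takes 0.05 s, during which the arm holds its last target. There are 200 camera calls.

## Working session

There is one attempt and no reset: what is moved stays moved. The work goes in short steps, Python scripts to look and compute and a tool call to move; the robot and the scene stay as the last step left them, time stands still between calls to the robot, and variables do not carry over. Pictures are saved under pics/ and viewed, at most 10 in all, crops included, and the job is handed in when it is done.

Besides the shell and the picture viewer there is one more tool, called as name(argument=value, ...), one argument or row to a line, values as JSON. carry_out: Moves the arm, as the interface text tells. Its arguments: {"type":"object","properties":{"series":{"type":"array","items":{"type":"array"}},"squeeze":{"type":"number"}},"required":["series"]}

```bash
mkdir -p pics; python3 - <<'E'
from bench import bot,cams
import cv2
for n in("side","top"):
    cv2.imwrite(f"pics/{n}0.png",cams.capture(n)[:,:,::-1]); c=cams.calibration(n); print(n,c)
s=bot.get_state();print(s['tool_pos'],s['eef_rot'],s['width'],s['time'],bot.tcp_to_grasp,s['ft_force'])
E
```

```text
side {'K': array([[438.685483  ,   0.        , 322.06077482],
       [  0.        , 438.685483  , 192.7389977 ],
       [  0.        ,   0.        ,   1.        ]]), 'rvec': array([ 0.65045989, -2.71648285,  1.01150055]), 'tvec': array([ 556.29978773,  265.24655081, 1064.09187446])}
top {'K': array([[491.28119392,   0.        , 318.0816613 ],
       [  0.        , 491.28119392, 194.36130102],
       [  0.        ,   0.        ,   1.        ]]), 'rvec': array([ 2.18694677, -2.18263285,  0.07336145]), 'tvec': array([ -17.86798079,  603.61718143, 1336.24660874])}
[ 181.27742413 -492.31300441  230.58393535] [-3.09142038e+00 -5.51063415e-01  3.79993357e-04] 0.9993502605185774 0.1 18.700000000000003 [-0.26717277 -0.12950421  0.13314948]
```

View pics/side0.png

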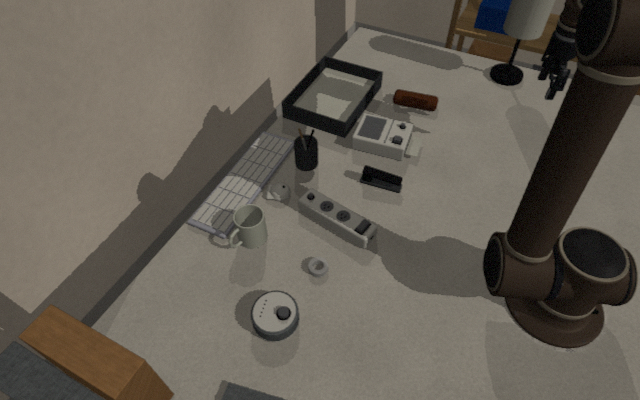

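View pics/top0.png

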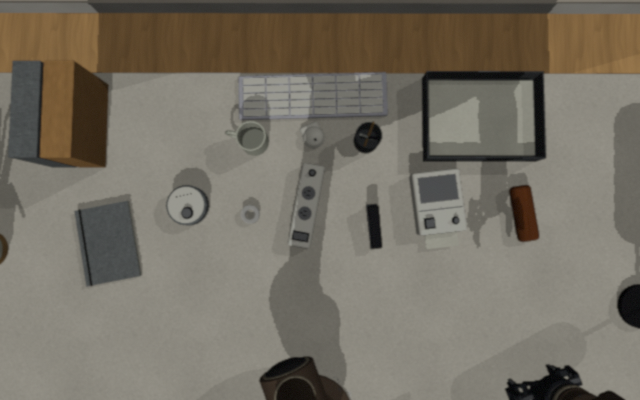

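The side view shows the printer near (385,137), the strip's bar key near (363,228) and the speaker key near (284,313). The top view shows the square key near (429,223), the feed key (456,220), the speaker key (187,212), the bar key (300,238) and the reset key (313,173). Next I'll refine these with dark-blob masks and triangulate.

```bash
cat > h.py <<'E'
import cv2,numpy as np
from bench import bot,cams
def P(n):
    c=cams.calibration(n);return c['K'],cv2.Rodrigues(c['rvec'])[0],np.array(c['tvec']).reshape(3)
def blob(img,uv,r=12,frac=None,up=8):
    """centroid of dark blob near uv; returns centre, minAreaRect"""
    x,y=uv;c=cv2.cvtColor(img[y-r:y+r+1,x-r:x+r+1],cv2.COLOR_RGB2GRAY)
    c=cv2.resize(c,None,fx=up,fy=up,interpolation=cv2.INTER_CUBIC)
    t,m=cv2.threshold(c,0,255,cv2.THRESH_BINARY_INV+cv2.THRESH_OTSU)
    n,l,s,ce=cv2.connectedComponentsWithStats(m)
    k=min(range(1,n),key=lambda i:np.hypot(*(ce[i]-up*(r+.5)))-s[i,4]*.01*0+(1e3 if s[i,4]<300 else 0))
    return (ce[k]+.5)/up-.5+[x-r,y-r],s[k,4]/up**2
def ray(n,uv):
    K,R,t=P(n);d=R.T@np.linalg.solve(K,[*uv,1]);return -R.T@t,d
def plane(n,uv,z):
    o,d=ray(n,uv);return o+d*(z-o[2])/d[2]
def tri(a,b):
    (o,d),(p,e)=ray('side',a),ray('top',b);d=d/np.linalg.norm(d);e=e/np.linalg.norm(e)
    s=np.linalg.lstsq(np.c_[d,-e],p-o,rcond=None)[0];q,w=o+s[0]*d,p+s[1]*e
    return (q+w)/2,np.linalg.norm(q-w)
def proj(n,p):
    K,R,t=P(n);q=K@(R@np.array(p)+t);return q[:2]/q[2]
E
python3 - <<'E'
from h import *
T=cv2.imread('pics/top0.png')[:,:,::-1];S=cv2.imread('pics/side0.png')[:,:,::-1]
for n,s,t,z in[('sq',(397,141),(429,223),67),('feed',(404,127),(456,220),67),('spk',(284,313),(187,212),60),('bar',(363,228),(300,238),57),('reset',(311,197),(313,173),57)]:
    a,A=blob(S,s,9);b,B=blob(T,t,9)
    print(n,a.round(1),A,b.round(1),B,*tri(a,b),plane('side',a,z).round(1),plane('top',b,z).round(1))
crops=[(T,400,160,80,90),(T,160,180,60,60),(T,275,155,60,95),(S,345,105,85,65),(S,240,285,70,60),(S,290,180,95,75)]
c=[cv2.resize(i[y:y+h,x:x+w],(265,290),interpolation=cv2.INTER_CUBIC) for i,x,y,w,h in crops]
cv2.imwrite('pics/crops.png',np.vstack([np.hstack(c[:3]),np.hstack(c[3:])])[:,:,::-1])
E
```

```text
sq [396.5 139.8] 87.84375 [429.1 222.6] 129.046875 [ 525.74587728 -313.51155039   59.90832422] 0.5574715004952403 [ 523.5 -305.9   67. ] [ 525.9 -311.8   67. ]
feed [401.7 125.8] 40.34375 [455.1 219.6] 55.859375 [ 534.04886393 -382.77033555   60.37171763] 0.061954049211964166 [ 532.1 -375.    67. ] [ 534.  -380.9   67. ]
spk [282.7 312.9] 177.4375 [186.8 212.1] 129.375 [552.85775364 337.63519969  48.28520279] 0.6719171357432225 [548.9 342.   60. ] [552.8 334.6  60. ]
bar [362.6 226.7] 150.21875 [300.1 236. ] 160.234375 [488.79115853  31.16683377  46.71833127] 1.1408434543903223 [485.8  38.3  57. ] [489.5  31.   57. ]
reset [310.4 196.4] 43.0 [311.7 172.4] 50.578125 [661.22808057   0.68638651  47.21261226] 0.6381848546685013 [656.7   7.8  57. ] [660.4   0.7  57. ]
```

View pics/crops.png

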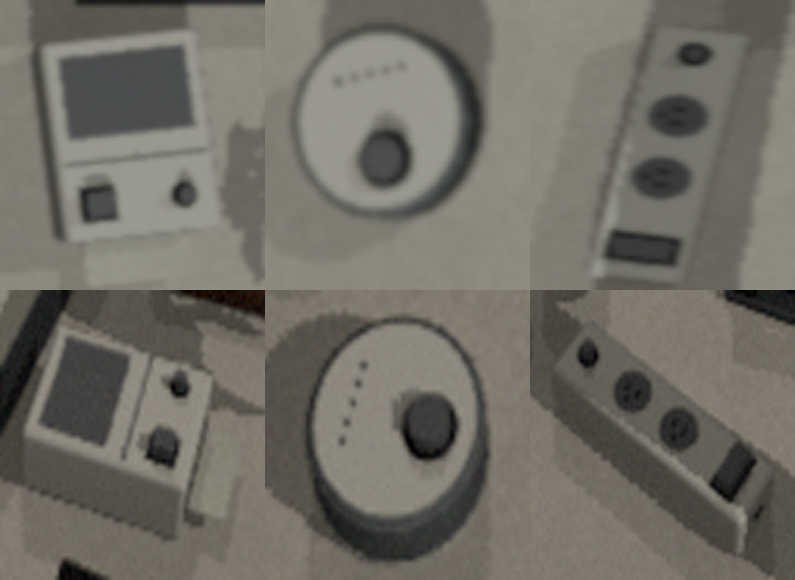

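The crops show lighter key tops with dark sides and shadows beside them. Those pull the centroids and make the heights read low, so I'll separate the top faces by grey level.

```bash
python3 - <<'E'
from h import *
T=cv2.imread('pics/top0.png',0);S=cv2.imread('pics/side0.png',0)
for n,i,x,y,r in[('sqT',T,429,223,6),('sqS',S,397,139,6),('spkT',T,187,212,6),('spkS',S,283,312,8),('barT',T,300,237,7),('barS',S,363,227,8)]:
    print(n,x-r,y-r);print('\n'.join(' '.join('%3d'%v for v in row) for row in i[y-r:y+r+1,x-r:x+r+1]))
E
```

```text
sqT 423 217
142 135 122 106 100  99  93  84  78  76  89 123 145
124  98  80  64  58  57  55  51  52  53  68 109 140
120  72  40  42  46  48  50  54  64  67  72  99 131
120  68  36  54  68  70  71  72  74  75  77  94 125
117  71  42  59  74  77  77  77  77  77  81  96 124
118  78  44  57  74  77  77  77  78  77  80  92 122
119  79  45  56  73  77  78  77  77  77  76  86 119
121  84  47  56  73  78  77  77  77  78  76  81 115
125  92  50  52  70  77  76  76  76  76  74  78 111
129  99  54  44  65  73  73  71  70  68  67  70 102
134 109  62  44  59  65  63  62  61  61  63  74 103
137 118  82  65  71  77  86  95  98 102 106 112 124
142 134 119 111 114 120 131 139 141 142 142 144 146
sqS 391 133
137 137 138 140 137 138 139 139 137 139 137 137 137
139 140 138 138 138 137 138 137 139 138 136 137 138
138 138 138 130 104 101 113 120 123 139 138 138 139
139 137 123  88  71  69  75  77  85 101 121 138 139
110 103  75  54  68  63  64  61  64  69  96 125 139
 99  79  41  53  64  66  61  63  63  63  62  93 124
 96  72  36  55  67  63  64  62  61  57  41  76 121
 92  60  32  40  46  38  50  54  64 
[... 3515 characters left out ...]
  23  20  19  60  90
 98  86  64  51  45  42  45  48  42  45  40  27  18  17  56  89  96
 84  62  47  44  44  47  43  44  44  36  28  24  13  36  69  87  93
 63  28  35  45  42  39  43  43  40  33  21  14  36  61  83  93  96
 31  27  32  33  39  39  49  40  33  21  17  27  53  82  93  91  93
 10  16  32  29  34  33  38  28  26  11  27  54  80  92  96  97  92
 75  28  14  19  26  30  32  24  19  24  57  70  84  96  96  97  91
125  99  43   7  17  24  22  19  13  52  79  85  91  93  93  90  88
124 121 108  83  27  13  16  22  49  75  88  94  93  99  94  88  78
109 113 116 114  96  61  29  36  64  79  87  93  93  90  88  81  73
 84 101 107 114 116 110 108 109  97  87  94  97  92  92  83  73  67
```

```bash
python3 - <<'E'
from h import *
T={'sq':(430,223),'spk':(185.9,212.6),'bar':(299.7,236)};S={'sq':(397.6,138),'spk':(282.9,311.6),'bar':(362,224.8)}
Z={'sq':67,'spk':60,'bar':57}
for k in T: print(k,*tri(S[k],T[k]),plane('side',S[k],Z[k]).round(1),plane('top',T[k],Z[k]).round(1))
R=cv2.Rodrigues(bot.get_state()['eef_rot'])[0];print(R.round(3))
E
```

```text
sq [ 523.98667178 -314.38131268   67.56559303] 1.5721630169388021 [ 523.4 -315.3   67. ] [ 524.7 -314.3   67. ]
spk [551.24540485 337.90517756  56.71925347] 0.3560967377399256 [550.1 339.1  60. ] [551.3 337.1  60. ]
bar [489.73090813  32.30402528  55.68699393] 0.6326203647801687 [489.7  33.3  57. ] [489.5  32.1  57. ]
[[ 0.938  0.346 -0.   ]
 [ 0.346 -0.938  0.001]
 [ 0.    -0.001 -1.   ]]
```

Heights come out at 67.6, 56.7 and 55.7 against 67, 60 and 57, and the key spacings of 69 and 175 mm match the given sizes. Now I'll close the fingers and move above the square key.

carry_out(
  series=[
    [[20, -3, 5], [0, 0, 0], -1],
    [[75, -10, 20], [0, 0, 0], -1],
    [[135, -17, 40], [0, 0, 0], -1],
    [[195, -25, 60], [0, 0, 0], -1],
    [[255, -32, 80], [0, 0, 0], -1],
    [[315, -40, 100], [0, 0, 0], -1],
    [[365, -46, 112], [0, 0, 0], -1],
    [[383, -48, 120], [0, 0, 0], -1],
  ],
)

```text
time: 1.1
tool_pos: [526.0, -313.2, 109.6]
eef_rot: [-3.091, -0.556, 0.002]
ft_force: [-0.6, -0.1, 0.1]
width: 0.001
grip_force: 0.0
```

carry_out(
  series=[
    [[-2, 0, 10], [0, 0, 0], -1],
    [[-2, 0, 20], [0, 0, 0], -1],
    [[-2, 0, 28], [0, 0, 0], -1],
    [[-2, 0, 33], [0, 0, 0], -1],
    [[-2, 0, 36], [0, 0, 0], -1],
    [[-2, 0, 37], [0, 0, 0], -1],
    [[-2, 0, 37], [0, 0, 0], -1],
    [[-2, 0, 37], [0, 0, 0], -1],
  ],
)

```text
time: 2.1
tool_pos: [522.5, -316.0, 74.6]
eef_rot: [3.093, 0.551, 0.001]
ft_force: [-0.1, -0.5, -0.3]
width: -0.003
grip_force: 0.0
```

```bash
python3 - <<'E'
from h import *
s=bot.get_state();print(s['tool_pos'],s['ft_force'])
c=[]
for n in('side','top'):
    i=cams.capture(n);u=proj(n,s['tool_pos']);print(n,u);x,y=u.astype(int);c.append(cv2.resize(i[y-35:y+35,x-35:x+35],(390,390),interpolation=cv2.INTER_CUBIC))
cv2.imwrite('pics/pr.png',np.hstack(c)[:,:,::-1])
E
```

```text
[ 522.54071651 -315.99963097   74.57509685] [-0.11886718 -0.45102971 -0.34903215]
side [398.25089465 136.10046016]
top [431.3136943  223.80361111]
```

View pics/pr.png

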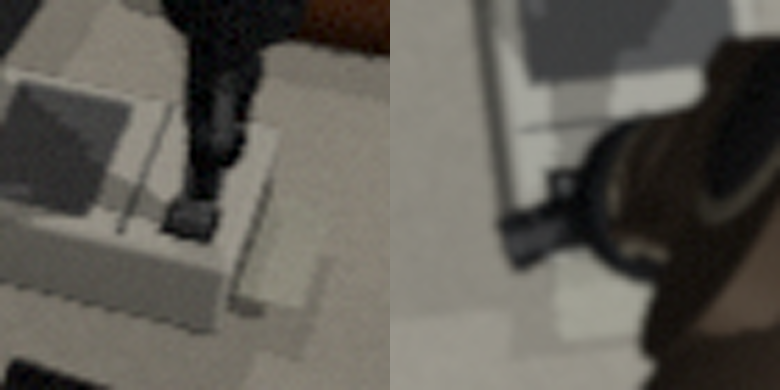

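The fingertips stand over the square key in both views (tip near (205,205) in the left half of the picture). Pressing gently now.

carry_out(
  series=[
    [[1, 0, 3], [0, 0, 0], -1],
    [[1, 0, 5], [0, 0, 0], -1],
    [[1, 0, 7], [0, 0, 0], -1],
    [[1, 0, 8.5], [0, 0, 0], -1],
    [[1, 0, 10], [0, 0, 0], -1],
    [[1, 0, 11.5], [0, 0, 0], -1],
    [[1, 0, 13], [0, 0, 0], -1],
    [[1, 0, 13], [0, 0, 0], -1],
  ],
)

```text
time: 3.2
tool_pos: [523.2, -315.6, 61.2]
eef_rot: [-3.093, -0.551, -0.0]
ft_force: [-1.3, 1.4, 4.1]
width: 0.001
grip_force: 1.9
```

carry_out(
  series=[
    [[0, 0, 0.5], [0, 0, 0], -1],
    [[0, 0, 1], [0, 0, 0], -1],
    [[0, 0, 1.5], [0, 0, 0], -1],
    [[0, 0, 1.5], [0, 0, 0], -1],
    [[0, 0, 1.5], [0, 0, 0], -1],
    [[0, 0, 1.5], [0, 0, 0], -1],
    [[0, 0, 1.5], [0, 0, 0], -1],
    [[0, 0, 1.5], [0, 0, 0], -1],
  ],
)

```text
time: 4.2
tool_pos: [523.3, -315.6, 59.9]
eef_rot: [-3.093, -0.551, -0.0]
ft_force: [-2.2, 1.8, 5.2]
width: -0.002
grip_force: 2.5
```

Force 5.2 N and z 59.9 put the key about 6–7 mm in. Lifting away.

carry_out(
  series=[
    [[0, 0, -3], [0, 0, 0], -1],
    [[0, 0, -10], [0, 0, 0], -1],
    [[0, 0, -25], [0, 0, 0], -1],
    [[0, 0, -45], [0, 0, 0], -1],
    [[0, 0, -62], [0, 0, 0], -1],
    [[0, 0, -72], [0, 0, 0], -1],
    [[0, 0, -78], [0, 0, 0], -1],
    [[0, 0, -80], [0, 0, 0], -1],
  ],
)

```text
time: 5.2
tool_pos: [523.3, -315.6, 139.9]
eef_rot: [-3.093, -0.551, 0.0]
ft_force: [1.2, 0.6, -0.0]
width: 0.001
grip_force: 0.0
```

```bash
python3 - <<'E'
from h import *
s=bot.get_state();print(s['joint_pos'],s['tool_pos'],s['ft_force'])
E
```

```text
[-5.42740182e-01  3.01548478e-01 -2.06916649e-02  1.24863148e+00
  1.16321152e-05  2.24603055e+00] [ 523.26688368 -315.60991876  139.88293441] [ 1.15440872  0.57132786 -0.01325228]
```

carry_out(
  series=[
    [[10, -23, 0], [0, 0, -2], -1],
    [[31, -74, 0], [0, 0, -7], -1],
    [[54, -129, 0], [0, 0, -12], -1],
    [[77, -184, 0], [0, 0, -18], -1],
    [[100, -239, 0], [0, 0, -24], -1],
    [[123, -294, 0], [0, 0, -30], -1],
    [[148, -354, 0], [0, 0, -36], -1],
    [[170, -406, 0], [0, 0, -40], -1],
  ],
)

```text
time: 6.2
tool_pos: [541.2, 127.0, 139.4]
eef_rot: [-2.714, -1.582, 0.001]
ft_force: [0.5, -0.5, -0.2]
width: -0.002
grip_force: 0.0
```

```bash
python3 - <<'E'
from h import *
s=bot.get_state();R=cv2.Rodrigues(s['eef_rot'])[0];print(s['joint_pos'].round(2) if hasattr(s['joint_pos'],'round') else s['joint_pos'],s['tool_pos'],R.T@(np.array([551,338,75])-s['tool_pos']))
E
```

```text
[ 0.23  0.2  -0.15  1.22  0.    2.32] [541.22210168 127.01860853 139.38349558] [188.40946681 -95.44071722  64.39667428]
```

carry_out(
  series=[
    [[38, -20, 0], [0, 0, -3], -1],
    [[82, -42, 0], [0, 0, -8], -1],
    [[124, -64, 10], [0, 0, -12], -1],
    [[155, -80, 22], [0, 0, -16], -1],
    [[178, -92, 36], [0, 0, -19], -1],
    [[190, -98, 50], [0, 0, -20], -1],
    [[190, -98, 60], [0, 0, -20], -1],
    [[190, -98, 64], [0, 0, -20], -1],
  ],
)

```text
time: 7.2
tool_pos: [551.5, 336.5, 74.8]
eef_rot: [2.404, 2.022, -0.003]
ft_force: [0.0, 0.2, -0.6]
width: -0.005
grip_force: 0.0
```

```bash
python3 - <<'E'
from h import *
c=[]
for n in('side','top'):
    i=cams.capture(n);s=bot.get_state();u=proj(n,s['tool_pos']);print(n,u);x,y=u.astype(int);c.append(cv2.resize(i[y-35:y+35,x-35:x+35],(390,390),interpolation=cv2.INTER_CUBIC))
cv2.imwrite('pics/sp.png',np.hstack(c)[:,:,::-1])
R=cv2.Rodrigues(s['eef_rot'])[0];print(s['tool_pos'],s['ft_force'],R.T@(np.array([551,338,60])-s['tool_pos']))
E
```

```text
side [282.41902629 307.27922774]
top [184.54878282 212.20134236]
[551.85426065 336.46740063  75.54351431] [-0.33181049 -0.2546471   0.24549677] [ 1.37254261 -1.0970741  15.5432305 ]
```

View pics/sp.png

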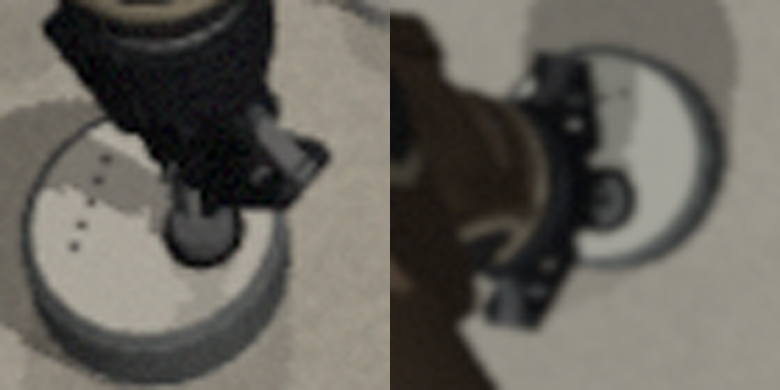

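The tip is over the round key in both views. Pressing the speaker key.

carry_out(
  series=[
    [[1, -1, 5], [0, 0, 0], -1],
    [[1, -1, 10], [0, 0, 0], -1],
    [[1, -1, 14], [0, 0, 0], -1],
    [[1, -1, 16], [0, 0, 0], -1],
    [[1, -1, 18], [0, 0, 0], -1],
    [[1, -1, 20], [0, 0, 0], -1],
    [[1, -1, 21.5], [0, 0, 0], -1],
    [[1, -1, 22], [0, 0, 0], -1],
  ],
)

```text
time: 8.3
tool_pos: [551.0, 338.7, 53.9]
eef_rot: [2.403, 2.024, -0.0]
ft_force: [-3.2, -2.2, 5.2]
width: -0.003
grip_force: 2.6
```

5.2 N and z 53.9 put it about 6 mm in. Lift and move to the strip.

carry_out(
  series=[
    [[0, 0, -5], [0, 0, 0], -1],
    [[0, 0, -30], [0, 0, 0], -1],
    [[-10, 0, -65], [0, 0, 0], -1],
    [[-45, -1, -84], [0, 0, 0], -1],
    [[-100, -3, -86], [0, 0, 0], -1],
    [[-155, -4, -86], [0, 0, 0], -1],
    [[-210, -6, -86], [0, 0, 0], -1],
    [[-260, -7, -86], [0, 0, 0], -1],
  ],
)

```text
time: 9.3
tool_pos: [499.8, 82.4, 140.0]
eef_rot: [2.402, 2.024, 0.002]
ft_force: [1.6, -0.4, -0.8]
width: -0.0
grip_force: 0.0
```

carry_out(
  series=[
    [[-30, -1, 0], [0, 0, 0], -1],
    [[-46, -1, 10], [0, 0, 0], -1],
    [[-52, -1, 25], [0, 0, 0], -1],
    [[-52, -1, 40], [0, 0, 0], -1],
    [[-52, -1, 55], [0, 0, 0], -1],
    [[-52, -1, 65], [0, 0, 0], -1],
    [[-52, -1, 69], [0, 0, 0], -1],
    [[-52, -1, 69], [0, 0, 0], -1],
  ],
)

```text
time: 10.3
tool_pos: [490.1, 33.0, 70.7]
eef_rot: [-2.402, -2.024, 0.0]
ft_force: [0.3, 0.6, 0.9]
width: -0.002
grip_force: 0.0
```

```bash
python3 - <<'E'
from h import *
c=[]
for n in('side','top'):
    i=cams.capture(n);s=bot.get_state();u=proj(n,s['tool_pos']);print(n,u);x,y=u.astype(int);c.append(cv2.resize(i[y-35:y+35,x-35:x+35],(390,390),interpolation=cv2.INTER_CUBIC))
cv2.imwrite('pics/dk.png',np.hstack(c)[:,:,::-1])
R=cv2.Rodrigues(s['eef_rot'])[0];print(s['tool_pos'],s['ft_force'],R.T@(np.array([489.6,32.5,57])-s['tool_pos']))
E
```

```text
side [362.16102204 221.3381709 ]
top [299.21946632 235.6859305 ]
[490.4910632   32.85821149  71.24761934] [ 0.96516667 -0.27841195  0.3805905 ] [-0.50723861 -0.8280547  14.24689441]
```

View pics/dk.png

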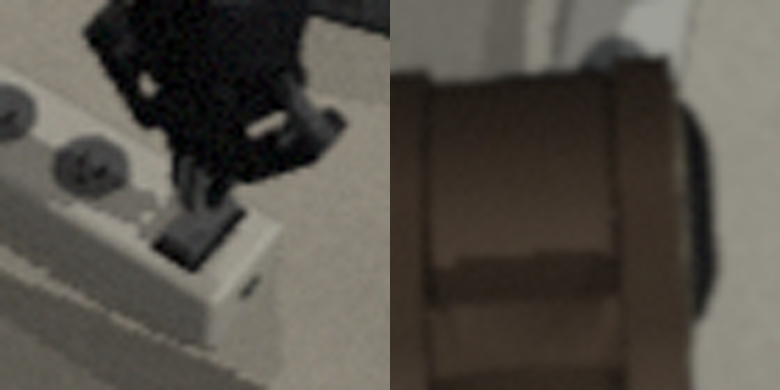

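The tip is about 14 mm above the bar's centre in the side view, and the arm hides the key from above. Pressing.

carry_out(
  series=[
    [[0, -1, 5], [0, 0, 0], -1],
    [[0, -1, 9], [0, 0, 0], -1],
    [[0, -1, 12], [0, 0, 0], -1],
    [[0, -1, 14], [0, 0, 0], -1],
    [[0, -1, 16], [0, 0, 0], -1],
    [[0, -1, 18], [0, 0, 0], -1],
    [[0, -1, 19.5], [0, 0, 0], -1],
    [[0, -1, 20], [0, 0, 0], -1],
  ],
)

```text
time: 11.4
tool_pos: [489.0, 32.9, 50.8]
eef_rot: [-2.403, -2.024, 0.0]
ft_force: [-2.2, -0.2, 5.9]
width: 0.004
grip_force: 2.6
```

carry_out(
  series=[
    [[0, 0, -4], [0, 0, 0], -1],
    [[0, 0, -20], [0, 0, 0], -1],
    [[0, 0, -50], [0, 0, 0], -1],
    [[0, 0, -90], [0, 0, 0], -1],
    [[0, -40, -120], [0, 0, 0], -1],
    [[0, -90, -140], [0, 0, 0], -1],
    [[0, -135, -150], [0, 0, 0], -1],
    [[0, -150, -150], [0, 0, 0], -1],
  ],
)

```text
time: 12.4
tool_pos: [340.2, 58.7, 202.8]
eef_rot: [2.401, 2.024, 0.005]
ft_force: [1.0, 0.6, 0.3]
width: -0.003
grip_force: 0.0
```

```bash
python3 - <<'E'
from h import *
T=cams.capture('top');S=cams.capture('side')
crops=[(T,400,160,80,90),(T,160,180,60,60),(T,275,155,60,95),(S,345,105,85,65),(S,240,285,70,60),(S,290,180,95,75)]
c=[cv2.resize(i[y:y+h,x:x+w],(265,290),interpolation=cv2.INTER_CUBIC) for i,x,y,w,h in crops]
cv2.imwrite('pics/end.png',np.vstack([np.hstack(c[:3]),np.hstack(c[3:])])[:,:,::-1]);print(bot.get_state()['ft_force'])
E
```

```text
[-0.11526567  0.15329936 -0.33931081]
```

View pics/end.png

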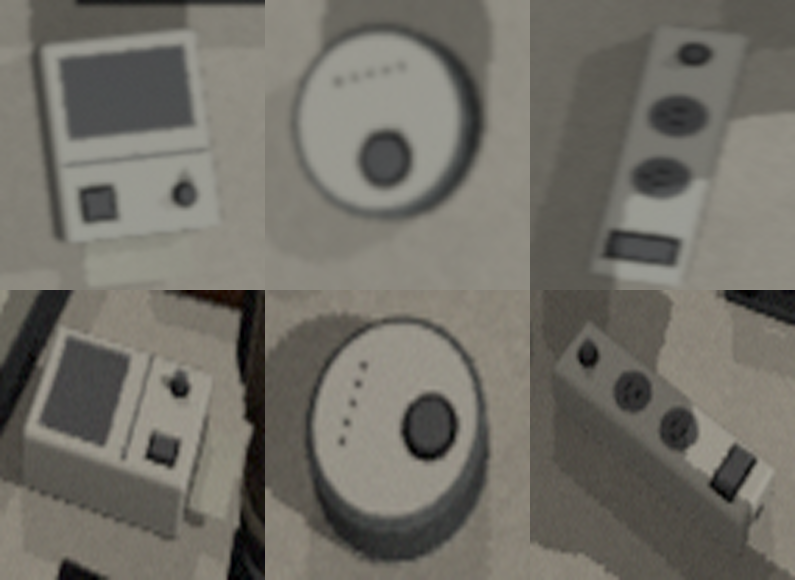

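All three keys are clearly lower: their side walls and shadows have mostly gone. The feed and reset keys still stand proud, and the appliances sit at the same pixels as before. Handing in.

```bash
python3 -c "
from bench import bot;print(bot.sign_off())"
```

```text
the job is handed in; nothing more can be done
None
```

The printer's square key, the speaker's round key and the strip's bar key were pressed in that order, each about 6 mm in. The feed and reset keys look untouched in the last pictures, the hand is clear, and the job is handed in; the hand-in gave no verdict.

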